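# Check and repack the marker case

### The arm

A 7-joint arm with a two-finger parallel gripper is mounted at the origin on the work surface. World frame = base frame: x ahead of the robot, y to its left, z up, the work surface at z = 0. Lengths are in m, angles in rad, forces in N, time in s.
With the tool pointing down it reaches from about 0.425 to 0.875 m from the base axis. Payload 4.7 kg.
Tool frame: the origin (TCP) lies at the very end of the fingers, on their centre line; the grasp point (between the pads) lies 19 mm behind it; z points along the fingers, y is the line along which they close (so a half turn about z gives the same grasp; the last joint's range is limited). The gripper opens to 87 mm and grips with 3 to 60 N. Pads are 19 mm wide; open, the fingers measure 117 mm over their backs; the gripper's body (75 mm by 190 mm) begins 51 mm behind the grasp point.
Start: joints at [-1.221, 0.321, -0.07, 1.45, 0.023, 1.371, -0.057], TCP at [0.214, 0.614, 0.223] pointing down, gripper open.
Joint ranges: [-2.86, 2.86], [-0.3, 2.09], [-1.38, 1.24], [0.06, 2.45], [-1.56, 4.7], [0.09, 2.05], [-2.69, 2.69]. Speed limits (rad/s): [2.57, 2.57, 3.14, 3.14, 3.14, 3.14, 3.14].

### API

Orientations are given as a rotation vector (axis times angle).
In Python, from bench import ctrl, get_image, job gives the robot as it stands.
- The arm moves only by the shell command python3 -m crank 'ROWS' [FORCE]. ROWS is JSON, a list that holds one entry, the list of rows, each a list of 5 numbers: the shift along the tool's x, y, z in mm, then the turn about the tool's z in rad, then the closure, from -1 (fully open) to 1 (shut), so that 0 is half open. A call has 1 to 10 rows; each row shifts and turns the commanded pose from where the row before left it, along the tool's axes as they then stand; what a row does not reach is not made up. A row lasts 1/12 s, in which the tool goes at most 41.7 mm and 7.16 degrees, less where a joint would pass 70% of its speed; a pose out of reach is approached as far as the arm can. A call with a gripper value outside its range is refused whole. The fingers move at their own pace and stop on an object; FORCE is the grip in N (left out, the last holds). Time passes only in rows, so rows that do not move let the fingers close. It gives the time, the measured TCP pose, the force, the opening and the grip force at its end, in the units of the state.
- ctrl.get_state(): the state, without advancing time (a new reading comes with each control period).
- get_image(name): name is "side" or "top" or "wrist"; returns a dict with "pixels" (400x640x3 uint8, red, green, blue), "fx", "fy", "cx", "cy" (pixels), "T" (4x4, takes a point from camera to world coordinates); the wrist camera has in their place "T_tool_cam" (4x4, takes a point from camera to tool coordinates, whose origin is the TCP and whose axes are the flange's). Camera axes: x right, y down, z forward; pixel columns grow to the right and rows downward; lengths in m; the calibration is good to about 2 mm. A picture is of the moment at which its call begins: read the wrist's pose just before it. There is no depth.
- job.close_job(): hands the job in; it is judged then, once.
The state is a dict: "time": time; "joint_positions": joint angles; "qd": joint speeds; "joint_torque": joint torques, N m; "position": TCP position; "tool_rot": TCP orientation; "ft_force": force on the tool from outside, world axes, zero at the start; "torque": the same for the moment, N m; "grip_width": opening from 0.0 (shut) to 1.0 (fully open); "grip_force": force on a finger pad.
Only numpy, scipy, OpenCV 4.12 (cv2) and the standard library are available. Lean on these libraries where they do the work, as an engineer would, in place of code of your own. Each camera call takes 0.05 s, during which the arm holds its last target. There are 200 camera calls.

### The job

Open the clear lid of the marker case until it stands up, and check what is inside against the coloured strips: take out the two tools that do not belong there and seat each flat in its own cut-out of the shadow tray. Get every coloured marker, whether in the case or loose on the table, to lie lengthwise on the strip of its own colour, on the strip's middle, then shut the lid fully. Leave everything else on the table where it is.

Things in the scene. Friction and masses are not known exactly. Their poses are not given: they have to be found in the camera images.
- lid_handle (a point): middle of the clear lid's black round handle bar: 12 mm thick, 98 mm clear between its two posts, parallel to the case's y axis; with the lid shut 90 mm above the table, 50 mm above the hinge line, 38 mm clear above the lid and 175 mm from the hinge towards the case's front (-x). Held in a gripper it can turn like an axle as the lid swings
- lid_hinge (a point): middle of the lid's hinge line, on the case's far (+x) rim, 40 mm above the table; the line runs along the case's y axis
- lid (a joint): lid angle, rad: 0 shut, grows as the front of the lid rises, stop at 1.8; 1.57 is upright. The hinge is stiff and the lid stays where it is left (about 0.22 N m of friction plus its weight, 0.16 kg); the lid is a 190 x 320 mm clear panel 6 mm thick
- case: white open marker case, fixed to the table, 190 (x) x 320 (y) x 40 mm high, walls 6 mm, floor 6 mm thick; origin under its centre; x points from its front (handle side) to its hinge side. Its floor carries four coloured strips side by side along y, 68 mm from centre to centre, in any order, parted and flanked by low ribs along x, 6 mm wide, 8 mm higher than the strips
- strip_pink: pink strip fixed on the case's floor, 166 (x) x 62 (y) x 2 mm; origin at the centre of its underside (6 mm above the table), axes as the case's; place of the pink marker, which lies along x
- strip_yellow: yellow strip fixed on the case's floor, 166 (x) x 62 (y) x 2 mm; origin at the centre of its underside (6 mm above the table), axes as the case's; place of the yellow marker, which lies along x
- strip_blue: blue strip fixed on the case's floor, 166 (x) x 62 (y) x 2 mm; origin at the centre of its underside (6 mm above the table), axes as the case's; place of the blue marker, which lies along x
- strip_purple: purple strip fixed on the case's floor, 166 (x) x 62 (y) x 2 mm; origin at the centre of its underside (6 mm above the table), axes as the case's; place of the purple marker, which lies along x
- marker_pink: pink square-barrelled paint marker, 125 (x) x 20 x 20 mm, 45 g; origin at the centre of its underside, x along its length; if present it starts in the case on any strip
- marker_yellow: yellow square-barrelled paint marker, 125 (x) x 20 x 20 mm, 45 g; origin at the centre of its underside, x along its length; if present it starts in the case on any strip
- marker_blue: blue square-barrelled paint marker, 125 (x) x 20 x 20 mm, 45 g; origin at the centre of its underside, x along its length; if present it starts on the table between the case and the tray
- marker_purple: purple square-barrelled paint marker, 125 (x) x 20 x 20 mm, 45 g; origin at the centre of its underside, x along its length; if present it starts on the table between the case and the tray
- spreader: glue spreader, starts in the case: black handle 16 wide and 20 high, from x = -65 to +25 mm, and an orange comb head 46 wide and 14 high, from x = +25 to +55 mm; origin on its underside on the centre line, near its balance point, a good place to grip across the handle; 60 g; z up
- scraper: leather scraper, starts in the case: wooden handle 16 wide and 20 high, from x = -70 to 0 mm, and a steel head 34 wide and 14 high, from x = 0 to +60 mm; origin on its underside on the centre line where handle and head meet (balance point near); good to grip across the handle at x = -20 mm; 70 g; z up
- tray: fixed shadow tray, 190 (x) x 200 (y) mm: 4 mm floor, dark foam to 12 mm, two cut-outs 8 mm deep in the tools' outlines with 3 mm of room all round (orange floor: spreader, light grey: scraper), heads towards the tray's +x; a finger channel 36 mm wide crosses both down to the floor at x = -18 to +18 mm (spreader's origin, scraper's x = -20 mm); origin under its centre
- spreader_spot (a point): where the spreader's origin lies when it is seated (floor of its cut-out, 4 mm above the table); the tool's x axis then lies along the tray's x
- scraper_spot (a point): where the scraper's origin lies when it is seated (floor of its cut-out, 4 mm above the table); the tool's x axis then lies along the tray's x
- glue_bottle: white glue bottle, 44 mm across, 100 mm tall; loose, to be left alone; origin under its centre
- bead_jar: flat clear jar, 72 mm across, 40 mm tall; loose, to be left alone; origin under its centre
- flower_charms: stack of two flower-shaped leather charms, 66 mm across, 10 mm tall; loose, to be left alone; origin under its centre
- triangle_cutters: black nested triangular cutters, about 85 mm across, 35 mm tall; loose, to be left alone; origin under its centre
- round_cutters: clear tub of nested round cutters, 90 mm across, 35 mm tall; loose, to be left alone; origin under its centre
- card_box: flat brown cardboard box, 90 x 130 x 35 mm; loose, to be left alone; origin under its centre
- white_bowl: white bowl, 150 mm across, 60 mm tall; loose, to be left alone; origin under its centre

How it is judged:
On the way, in this order (a step that is already met when the one before it is completed fails the run):
1. the lid is opened until it stands up (more than 1.3 rad) (value of joint lid above 1.3 rad), for 0.2 s.
2. both tools are seated in their cut-outs and every marker lies on the strip of its colour (x of marker_pink in the frame of strip_pink between -0.022 and 0.022 m and y of marker_pink in the frame of strip_pink between -0.022 and 0.022 m and z of marker_pink in the frame of strip_pink between -0.005 and 0.018 m and angle between the x axis of marker_pink and the x axis of strip_pink, either way round below 0.25 rad and linear speed of each of marker_pink, marker_yellow, marker_blue, marker_purple, spreader, scraper below 0.03 m/s and x of marker_yellow in the frame of strip_yellow between -0.022 and 0.022 m and y of marker_yellow in the frame of strip_yellow between -0.022 and 0.022 m and z of marker_yellow in the frame of strip_yellow between -0.005 and 0.018 m and angle between the x axis of marker_yellow and the x axis of strip_yellow, either way round below 0.25 rad and x of marker_blue in the frame of strip_blue between -0.022 and 0.022 m and y of marker_blue in the frame of strip_blue between -0.022 and 0.022 m and z of marker_blue in the frame of strip_blue between -0.005 and 0.018 m and angle between the x axis of marker_blue and the x axis of strip_blue, either way round below 0.25 rad and x of marker_purple in the frame of strip_purple between -0.022 and 0.022 m and y of marker_purple in the frame of strip_purple between -0.022 and 0.022 m and z of marker_purple in the frame of strip_purple between -0.005 and 0.018 m and angle between the x axis of marker_purple and the x axis of strip_purple, either way round below 0.25 rad and distance between spreader and spreader_spot below 0.0065 m and angle between the x axis of each of spreader, scraper and the x axis of tray, either way round below 0.1 rad and angle between each of spreader, scraper's own z axis and vertical below 0.08 rad and distance between scraper and scraper_spot below 0.0065 m), for 0.2 s.
3. the lid is shut (value of joint lid below 0.05 rad), for 0.2 s.
At the end, for the whole second after the job is handed in: Tools in their cut-outs (origin within 6.5 mm of its spot, along the tray within 0.1 rad, level within 0.08 rad); present markers on their own strips (centre within 22 mm of the strip's along both axes, lengthwise within 0.25 rad, either way round); all at rest; lid shut (below 0.05 rad) (all of step 2 and value of joint lid below 0.05 rad); the robot touches nothing.
It fails at once if a thing that is not part of the job (bottle, jar, charms, cutters, box, bowl) is pushed more than 60 mm from its place (distance of any of glue_bottle, bead_jar, flower_charms, triangle_cutters, round_cutters, card_box, white_bowl from where it was at the start of the episode above 0.06 m).
Of marker_pink, marker_yellow, marker_blue, marker_purple only 3 to 4 are there at a start; the rules pass over those that are not, and their reading is None.
At some moment in a run one of marker_blue, marker_purple may be knocked a few centimetres aside while the robot is not near it.
Once in a run the grip may slacken for a moment while it holds something.
It also fails if it takes over 210 s, if anything falls off the work surface, if the arm or the gripper's body presses on something with over 40 N, if the wrist force passes 120 N, or if a joint passes its speed limit or range.

## Working session

There is one attempt and no reset: what is moved stays moved. The work goes in short steps, Python scripts to look and compute and a shell command to move; the robot and the scene stay as the last step left them, time stands still between calls to the robot, and variables do not carry over. Pictures are saved under pics/ and viewed, at most 14 in all, crops included, and the job is handed in when it is done.

```bash
mkdir -p pics; ls; cat > h.py <<'E'
import numpy as np, cv2
from bench import ctrl, get_image, job
from scipy.spatial.transform import Rotation as R
def snap(n,f,crop=None,s=1):
    st=ctrl.get_state(); im=get_image(n); np.savez('pics/'+f+'.npz',pos=st['position'],rot=st['tool_rot'],**{k:v for k,v in im.items()})
    save(f,im['pixels'],crop,s); return im
def save(f,p,crop=None,s=1):
    if crop: p=p[crop[1]:crop[3],crop[0]:crop[2]]
    cv2.imwrite('pics/'+f+'.png',cv2.resize(p[:,:,::-1],None,fx=s,fy=s,interpolation=cv2.INTER_CUBIC))
def w(f,u,v,z):
    d=np.load('pics/'+f+'.npz')
    if 'T' in d: T=d['T']
    else:
        M=np.eye(4); M[:3,:3]=R.from_rotvec(d['rot']).as_matrix(); M[:3,3]=d['pos']; T=M@d['T_tool_cam']
    r=T[:3,:3]@np.array([(u-d['cx'])/d['fx'],(v-d['cy'])/d['fy'],1]); o=T[:3,3]
    return o+r*(z-o[2])/r[2]
E
python3 - <<'E'
from h import *
for n in('top','side'):
    im=snap(n,n+'0',s=1.25); print(n,im['fx'],im['cx'],im['cy'],im['T'].round(3).tolist())
print(ctrl.get_state())
E
```

```text
pics
top 471.12485209371283 323.6220156484089 199.2426569467783 [[0.015, -0.981, 0.192, 0.25], [-1.0, -0.019, -0.019, 0.006], [0.022, -0.192, -0.981, 1.718], [0.0, 0.0, 0.0, 1.0]]
side 486.7818692168456 317.66883120167574 199.3743362604295 [[-0.979, -0.163, 0.122, 0.382], [-0.203, 0.72, -0.664, 1.093], [0.021, -0.675, -0.738, 1.302], [0.0, 0.0, 0.0, 1.0]]
{'time': 0.1, 'joint_positions': array([-1.22092548,  0.32174004, -0.07008642,  1.45152985,  0.02258542,
        1.37078869, -0.05689512]), 'qd': array([-1.10695999e-03, -1.15143904e-03, -5.56324467e-04, -1.71521187e-03,
       -1.33591512e-04, -1.09729966e-03,  8.05355420e-05]), 'joint_torque': array([-7.29861422e-04, -4.92567551e+01, -4.06101560e-01, -3.13399923e+01,
       -6.43468439e-02,  3.95039935e-02,  6.10413053e-05]), 'position': array([0.21405387, 0.61323354, 0.22158825]), 'tool_rot': array([-5.24871223e-01, -3.09722822e+00,  2.61786492e-03]), 'ft_force': array([-0.25889443, -0.90951844,  0.05036232]), 'torque': array([ 0.04872581, -0.002235  , -0.01593673]), 'grip_force': 0.0, 'grip_width': 0.9996571152316734}
```

View pics/top0.png

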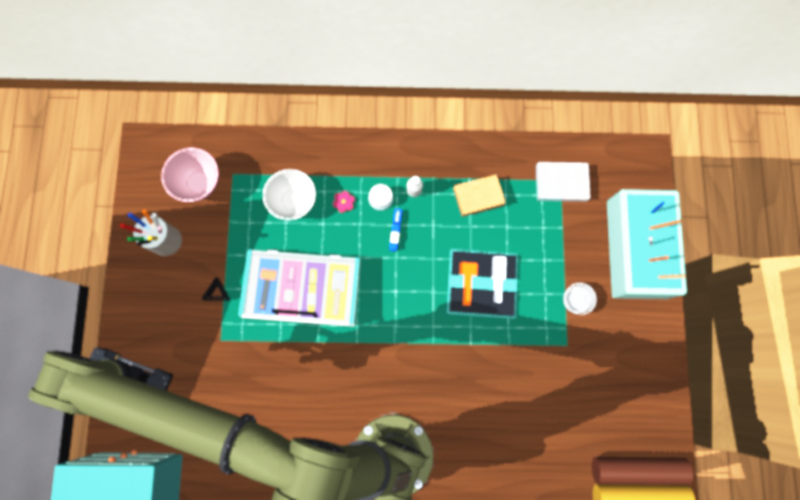

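View pics/side0.png

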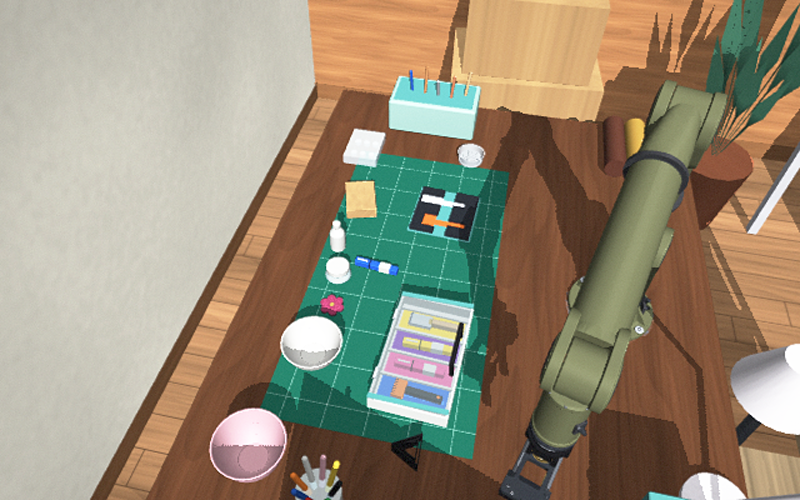

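Strips from left to right are blue (spreader on it), pink (pink marker), purple (yellow marker) and yellow (scraper). The blue marker is loose at about (396,229) and there is no purple one. Next I enlarge for measuring.

```bash
python3 - <<'E'
from h import *
p=np.load('pics/top0.npz')['pixels']
a=cv2.resize(p[190:270,185:295],None,fx=7,fy=7,interpolation=cv2.INTER_CUBIC)
cv2.imwrite('pics/c1.png',a[:,:,::-1])
a=cv2.resize(p[155:265,300:425],None,fx=5.4,fy=5.4,interpolation=cv2.INTER_CUBIC)
cv2.imwrite('pics/c2.png',a[:,:,::-1])
E
```

```text
(no output)
```

View pics/c1.png

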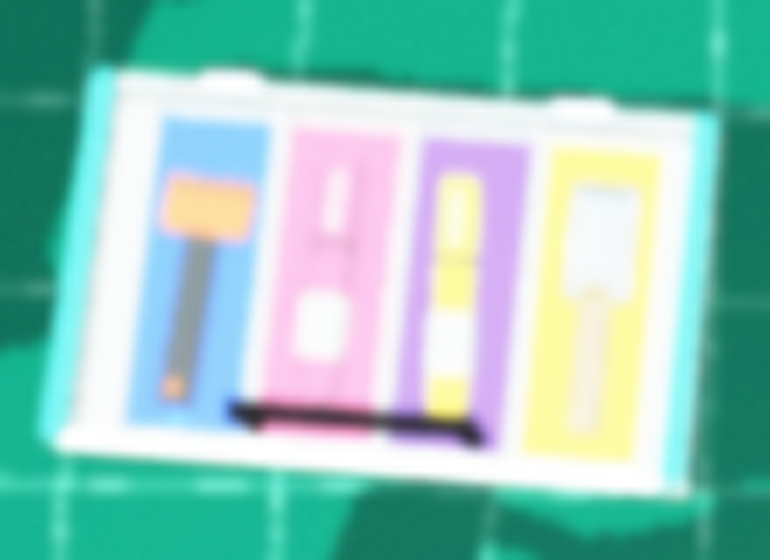

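View pics/c2.png

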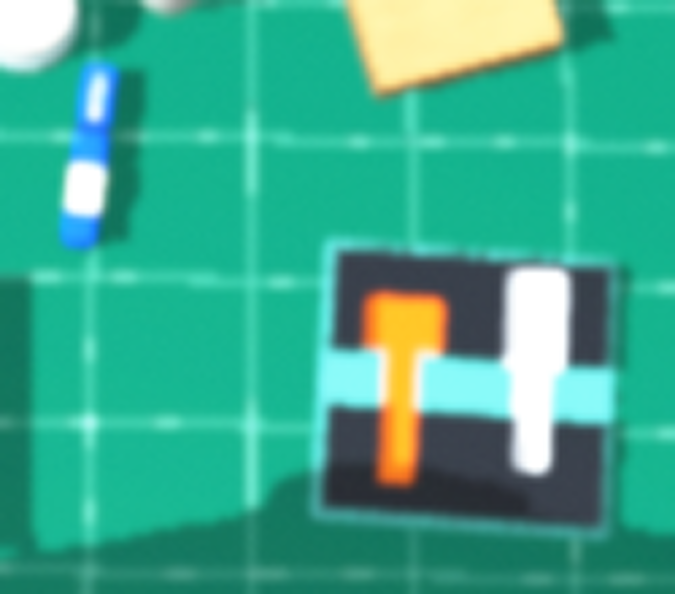

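```bash
cat > m1.py <<'E'
from h import *
def A(x,y,z): return w('top0',185+(x+.5)/7-.5,190+(y+.5)/7-.5,z)[:2]
def B(x,y,z): return w('top0',300+(x+.5)/5.4-.5,155+(y+.5)/5.4-.5,z)[:2]
S={'blue':[(165,118),(270,122),(242,430),(128,425)],'pink':[(292,128),(402,135),(372,438),(262,432)],'purple':[(422,138),(530,145),(498,450),(390,445)],'yellow':[(553,150),(662,155),(635,460),(522,455)]}
c={}
for k,q in S.items():
    q=np.array([A(*p,.008) for p in q]); c[k]=q.mean(0); x=(q[0]+q[1]-q[2]-q[3])/2
    print(k,c[k].round(4),np.linalg.norm(x).round(3),np.degrees(np.arctan2(x[1],x[0])).round(1))
y=c['blue']-c['yellow'];print('y dir',np.linalg.norm(y),np.degrees(np.arctan2(-y[0],y[1])), 'case',sum(c.values())/4)
h=[A(238,408,.09),A(478,432,.09)];print('handle',h,sum(h)/2,np.linalg.norm(h[0]-h[1]))
def seg(n,f,a,b,z):
    a,b=f(*a,z),f(*b,z);d=b-a;print(n,a.round(4),b.round(4),'mid',((a+b)/2).round(4),'len',np.linalg.norm(d).round(4),'ang',np.degrees(np.arctan2(d[1],d[0])).round(1))
seg('spreader',A,(172,402),(213,178),.022)
seg('scraper',A,(582,435),(607,185),.022)
seg('yel marker',A,(447,418),(461,172),.028)
seg('pink marker',A,(320,405),(337,160),.028)
seg('blue',B,(80,248),(103,62),.02)
seg('sprslot',B,(397,485),(407,293),.008)
seg('scrslot',B,(532,473),(541,268),.008)
t=np.array([B(*p,.012) for p in[(331,243),(618,263),(605,530),(315,515)]]);print('tray',t.mean(0),np.linalg.norm(t-np.roll(t,1,0),axis=1))
x=(t[0]+t[1]-t[2]-t[3]);print(np.degrees(np.arctan2(x[1],x[0])))
Rm=R.from_rotvec([-5.24871223e-01, -3.09722822e+00,  2.61786492e-03]).as_matrix();print(Rm.round(3))
E
python3 m1.py
```

```text
blue [0.4685 0.3726] 0.161 -2.6
pink [0.4647 0.3048] 0.159 -2.6
purple [0.46   0.2382] 0.16 -3.4
yellow [0.4557 0.1691] 0.16 -3.3
y dir 0.20396565619660095 -3.597574162245501 case [0.4622506  0.27118299]
handle [array([0.39139897, 0.33321562]), array([0.38159249, 0.21530594])] [0.38649573 0.27426078] 0.11831677094615255
spreader [0.3998 0.3806] [0.516  0.3666] mid [0.4579 0.3736] len 0.117 ang -6.9
scraper [0.3864 0.171 ] [0.516  0.1628] mid [0.4512 0.1669] len 0.1298 ang -3.6
yel marker [0.3935 0.2393] [0.5205 0.2379] mid [0.457  0.2386] len 0.1271 ang -0.7
pink marker [0.399  0.3042] [0.5256 0.3021] mid [0.4623 0.3031] len 0.1266 ang -1.0
blue [0.5767 0.0072] [ 0.7075 -0.0062] mid [6.421e-01 5.000e-04] len 0.1316 ang -5.9
sprslot [ 0.4204 -0.2093] [ 0.5518 -0.2169] mid [ 0.4861 -0.2131] len 0.1317 ang -3.3
scrslot [ 0.43   -0.3007] [ 0.571  -0.3091] mid [ 0.5005 -0.3049] len 0.1412 ang -3.4
tray [ 0.4876542  -0.25699665] [0.18630557 0.19725182 0.18302838 0.19512021]
-3.6760770614806173
[[-0.944  0.329 -0.   ]
 [ 0.329  0.944 -0.002]
 [-0.    -0.002 -1.   ]]
```

```bash
cat >> h.py <<'E'
def go(x,y,z,yaw,st=None):
    "yaw (deg) of tool y axis in world, mod 180; rotate first, then shift (mm)"
    st=st or ctrl.get_state(); M=R.from_rotvec(st['tool_rot']); ty=M.apply([0,1,0]); cur=np.degrees(np.arctan2(ty[1],ty[0]))
    d=(yaw-cur+90)%180-90; q=st['joint_positions'][6]
    N=R.from_rotvec([0,0,np.radians(d)])*M
    print('turn',round(-np.radians(d),3),'shift',(N.inv().apply(np.array([x,y,z])-st['position'])*1000).round(1),'j7',q.round(2),'pos',st['position'].round(4),'yaw',cur.round(2),'grip',round(st['grip_width'],3),'t',round(st['time'],1))
E
python3 -c "
from h import *
go(.40,.275,.25,-3.5)"
```

```text
turn 1.296 shift [-326.3  206.2  -28.7] j7 -0.06 pos [0.2141 0.6132 0.2216] yaw 70.76 grip 1.0 t 0.1
```

```bash
python3 -m crank '[[[0,0,-28,0.12,-1],[0,0,0,0.12,-1],[0,0,0,0.12,-1],[0,0,0,0.12,-1],[0,0,0,0.12,-1],[0,0,0,0.12,-1],[0,0,0,0.12,-1],[0,0,0,0.12,-1],[0,0,0,0.12,-1],[0,0,0,0.12,-1]]]'; python3 -m crank '[[[-33,20,0,0.096,-1],[-33,20,0,0,-1],[-33,20,0,0,-1],[-33,20,0,0,-1],[-33,20,0,0,-1],[-33,20,0,0,-1],[-33,20,0,0,-1],[-33,20,0,0,-1],[-33,20,0,0,-1],[-33,20,0,0,-1]]]'
python3 -m crank '[[[0,0,0,0,-1],[0,0,0,0,-1],[0,0,0,0,-1]]]'
python3 -c "
from h import *
go(.40,.275,.25,-3.5); im=snap('wrist','w1',s=1.25); print(im['T_tool_cam'].round(3),im['fx'])"
```

```text
time: 0.93
position: [0.2141, 0.6134, 0.2499]
tool_rot: [2.189, 2.253, -0.001]
ft_force: [-0.1, -0.5, -0.5]
grip_width: 1.004
grip_force: 0.0
time: 1.77
position: [0.3972, 0.272, 0.2503]
tool_rot: [-2.288, -2.153, 0.0]
ft_force: [1.3, 0.8, 0.3]
grip_width: 1.003
grip_force: 0.0
time: 2.02
position: [0.3964, 0.2744, 0.2504]
tool_rot: [-2.288, -2.152, 0.0]
ft_force: [-1.0, 1.1, 0.3]
grip_width: 1.003
grip_force: 0.0
turn 0.0 shift [0.8 3.5 0.4] j7 -0.74 pos [0.3964 0.2744 0.2504] yaw -3.5 grip 1.003 t 2.0
[[-0.    -0.967 -0.256  0.07 ]
 [ 1.    -0.    -0.001  0.001]
 [ 0.001 -0.256  0.967 -0.162]
 [ 0.     0.     0.     1.   ]] 313.14731815040733
```

View pics/w1.png

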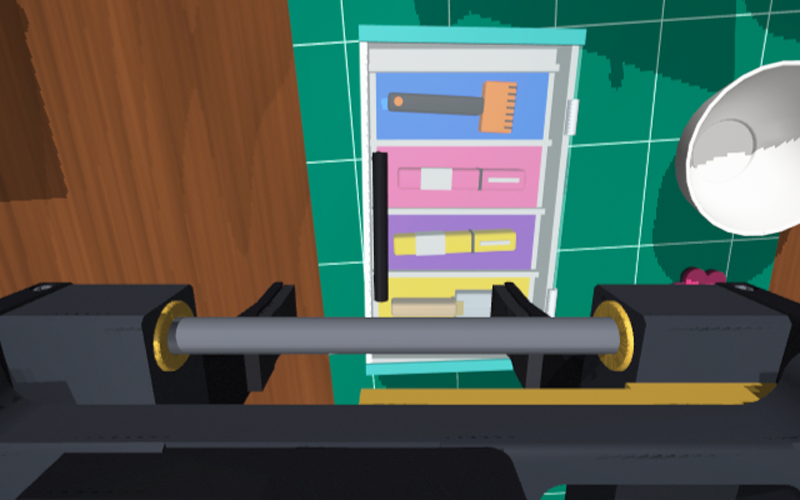

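Wrist view: handle bar runs from (380,152) to (380,300). Spreader runs from (388,101) to (517,108), pink marker from (398,178) to (525,179), and yellow marker from (394,243) to (517,242).

```bash
cat > m2.py <<'E'
from h import *
def P(f,x,y,z): return w(f,(x+.5)/1.25-.5,(y+.5)/1.25-.5,z)[:2]
def seg(n,f,a,b,z):
    a,b=P(f,*a,z),P(f,*b,z);d=b-a;print(n,a.round(4),b.round(4),'mid',((a+b)/2).round(4),'len',np.linalg.norm(d).round(4),'ang',np.degrees(np.arctan2(d[1],d[0])).round(1))
def quad(n,f,q,z):
    q=np.array([P(f,*p,z) for p in q]);x=q[1]+q[2]-q[0]-q[3];y=q[0]+q[1]-q[2]-q[3];print(n,q.mean(0).round(4),'size',np.linalg.norm(x/2).round(3),np.linalg.norm(y/2).round(3),np.degrees([np.arctan2(x[1],x[0]),np.arctan2(-y[0],y[1])]).round(1))
E
python3 - <<'E'
from m2 import *
f='w1'
seg('handle',f,(380,300),(380,152),.09)
seg('spr',f,(388,101),(517,108),.022)
seg('pink',f,(398,178),(525,179),.028)
seg('yel',f,(394,243),(517,242),.026)
quad('blue',f,[(377,73),(548,73),(545,139),(377,139)],.010)
quad('pink',f,[(377,147),(544,147),(541,207),(377,208)],.010)
quad('purple',f,[(377,215),(538,215),(533,270),(376,271)],.010)
E
```

```text
handle [0.3811 0.2109] [0.39   0.3378] mid [0.3856 0.2744] len 0.1272 ang 86.0
spr [0.3984 0.3824] [0.5194 0.3687] mid [0.4589 0.3756] len 0.1218 ang -6.5
pink [0.4035 0.311 ] [0.5266 0.3025] mid [0.465  0.3068] len 0.1233 ang -4.0
yel [0.3957 0.2457] [0.5206 0.2391] mid [0.4582 0.2424] len 0.1251 ang -3.0
blue [0.4694 0.374 ] size 0.165 0.061 [-3.5 -2.3]
pink [0.4662 0.3058] size 0.168 0.061 [-3.3 -2.5]
purple [0.461  0.2374] size 0.169 0.061 [-3.3 -4.2]
```

```bash
python3 -m crank '[[[0,-11,0,0,-1],[0,0,30,0,-1],[0,0,30,0,-1],[0,0,30,0,-1],[0,0,30,0,-1],[0,0,25,0,-1],[0,0,20,0,-1],[0,0,14,0,-1],[0,0,0,0,-1],[0,0,0,0,-1]]]' 25; python3 -m crank '[[[0,0,0,0,0.3],[0,0,0,0,0.6],[0,0,0,0,0.9],[0,0,0,0,1],[0,0,0,0,1],[0,0,0,0,1],[0,0,0,0,1],[0,0,0,0,1]]]' 
python3 - <<'E'
from h import *
go(.3855,.2744,.071,-3.5)
p=ctrl.get_state()['position']; r=np.hypot(.175,.05); a0=np.arctan2(.05,-.175)
pr=np.array([-.175,.05])
for k in range(1,21):
    a=a0-1.55*k/20; q=r*np.array([np.cos(a),np.sin(a)]); print(k,((q-pr)*1000).round(1),end=' '); pr=q
E
```

```text
time: 2.9
position: [0.3844, 0.2754, 0.0711]
tool_rot: [-2.286, -2.155, 0.003]
ft_force: [0.3, -0.3, -0.2]
grip_width: 0.999
grip_force: 0.0
time: 3.57
position: [0.386, 0.2747, 0.0716]
tool_rot: [-2.288, -2.153, -0.0]
ft_force: [-0.6, 0.3, -0.6]
grip_width: 0.478
grip_force: 0.0
turn 0.0 shift [-0.3 -0.5  0.6] j7 -0.71 pos [0.386  0.2747 0.0716] yaw -3.5 grip 0.478 t 3.6
1 [ 4.4 13.4] 2 [ 5.4 13. ] 3 [ 6.4 12.6] 4 [ 7.4 12. ] 5 [ 8.3 11.4] 6 [ 9.1 10.7] 7 [ 9.9 10. ] 8 [10.7  9.2] 9 [11.4  8.4] 10 [12.   7.4] 11 [12.5  6.5] 12 [13.   5.5] 13 [13.4  4.5] 14 [13.7  3.4] 15 [13.9  2.4] 16 [14.   1.3] 17 [14.1  0.2] 18 [14.1 -0.9] 19 [14. -2.] 20 [13.8 -3.1]
```

Gripper still closing; wait, then swing.

```bash
python3 -m crank '[[[0,0,0,0,1],[0,0,0,0,1],[0,0,0,0,1],[0,0,0,0,1],[0,0,0,0,1],[0,0,0,0,1]]]'; python3 -m crank '[[[0,0,0,0,1],[0,0,0,0,1],[0,4.4,-13.4,0,1],[0,5.4,-13,0,1],[0,6.4,-12.6,0,1]]]'
```

```text
time: 4.07
position: [0.3861, 0.2747, 0.0716]
tool_rot: [2.288, 2.153, 0.0]
ft_force: [-0.0, -0.5, -0.6]
grip_width: 0.108
grip_force: 24.8
time: 4.48
position: [0.4049, 0.2734, 0.1107]
tool_rot: [2.286, 2.15, 0.007]
ft_force: [13.1, 2.1, -13.9]
grip_width: 0.108
grip_force: 25.3
```

```bash
python3 -m crank '[[[0,7.4,-12,0,1],[0,8.3,-11.4,0,1],[0,9.1,-10.7,0,1],[0,9.9,-10,0,1],[0,10.7,-9.2,0,1],[0,11.4,-8.4,0,1],[0,12,-7.4,0,1]]]'; python3 -m crank '[[[0,12.5,-6.5,0,1],[0,13,-5.5,0,1],[0,13.4,-4.5,0,1],[0,13.7,-3.4,0,1],[0,13.9,-2.4,0,1],[0,14,-1.3,0,1],[0,14.1,-0.2,0,1],[0,14.1,0.9,0,1],[0,14,2,0,1],[0,13.8,3.1,0,1]]]'; python3 -m crank '[[[0,0,0,0,1],[0,0,0,0,1]]]'
```

```text
time: 5.07
position: [0.473, 0.2684, 0.1749]
tool_rot: [2.287, 2.148, 0.0]
ft_force: [15.7, 6.1, -35.0]
grip_width: 0.113
grip_force: 27.1
time: 5.9
position: [0.6036, 0.2607, 0.1932]
tool_rot: [-2.284, -2.15, 0.016]
ft_force: [-5.7, -0.5, -9.1]
grip_width: 0.122
grip_force: 25.5
time: 6.07
position: [0.6041, 0.2606, 0.1932]
tool_rot: [-2.286, -2.151, 0.013]
ft_force: [-3.3, 0.2, -15.9]
grip_width: 0.123
grip_force: 26.0
```

```bash
python3 -m crank '[[[0,0,0,0,0.4],[0,0,0,0,0.4],[0,0,0,0,0.4],[0,0,0,0,0.4],[0,0,-20,0,0.4],[0,0,-30,0,0.4],[0,0,-30,0,0.4],[0,0,-20,0,0.4],[0,0,0,0,0.4]]]'; python3 -c "
from h import *
snap('side','s1',s=1.25);go(.44,.165,.30,86.5)"
```

```text
time: 6.82
position: [0.6101, 0.2618, 0.3057]
tool_rot: [2.285, 2.15, 0.021]
ft_force: [0.8, -0.5, 0.7]
grip_width: 0.298
grip_force: 0.0
turn 1.571 shift [-163.1  106.6    2.9] j7 -0.4 pos [0.6092 0.2615 0.3028] yaw -3.51 grip 0.298 t 6.9
```

View pics/s1.png

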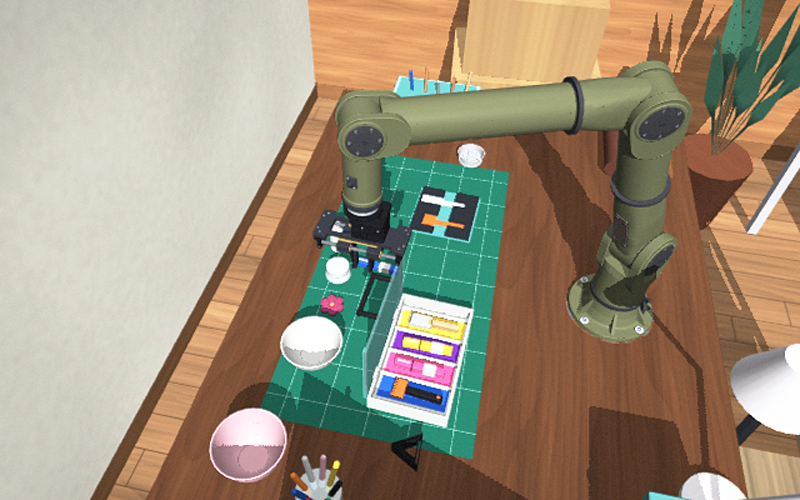

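Lid is upright. I turn the tool over the case and look inside.

```bash
python3 -m crank '[[[0,-10,0,-0.12,0],[0,0,0,-0.12,-1],[0,0,0,-0.12,-1],[0,0,0,-0.12,-1],[0,0,0,-0.12,-1],[0,0,0,-0.12,-1],[0,0,0,-0.12,-1],[0,0,0,-0.12,-1],[0,0,0,-0.12,-1],[0,0,0,-0.12,-1]]]'; python3 -m crank '[[[10,-15,0,-0.12,-1],[20,-15,0,-0.12,-1],[20,-20,0,-0.131,-1],[0,0,0,0,-1],[0,0,0,0,-1],[0,0,0,0,-1]]]'; python3 -c "
from h import *
snap('wrist','w2',s=1.25);go(.44,.165,.30,86.5)"
```

```text
time: 7.7
position: [0.5971, 0.2617, 0.2972]
tool_rot: [0.664, 3.07, 0.0]
ft_force: [0.4, -0.2, 0.5]
grip_width: 0.951
grip_force: 0.0
time: 8.2
position: [0.535, 0.2287, 0.2978]
tool_rot: [0.107, 3.138, 0.002]
ft_force: [-0.3, 0.3, 1.1]
grip_width: 0.995
grip_force: 0.0
turn -0.007 shift [ 91.1 -69.6  -2.6] j7 1.09 pos [0.5352 0.2289 0.2976] yaw 86.12 grip 1.001 t 8.2
```

View pics/w2.png

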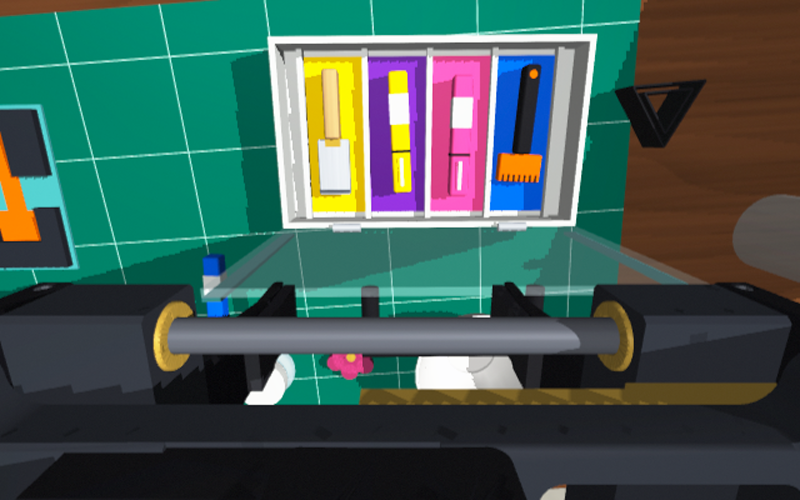

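The case is clearly seen from inside: scraper (330,70)–(334,192), yellow marker (399,72)–(402,192), pink marker (463,76)–(459,195), spreader (533,66)–(519,182).

```bash
python3 - <<'E'
from m2 import *
f='w2'
def s2(n,a,za,b,zb):
    a,b=P(f,*a,za),P(f,*b,zb);d=b-a;L=np.linalg.norm(d);print(n,a.round(4),b.round(4),'mid',((a+b)/2).round(4),'len',L.round(4),'ang',np.degrees(np.arctan2(d[1],d[0])).round(1));return a,d/L
a,d=s2('scraper',(330,69),.026,(334,193),.02); print(' grip -20:',a+d*.05,'org',a+d*.07)
a,d=s2('spreader',(533,65),.026,(519,182),.020); print(' grip 0:',a+d*.065)
s2('yel',(399,71),.026,(402,193),.026); s2('pink',(463,75),.026,(459,195),.026)
quad('Y',f,[(361,217),(361,58),(303,58),(306,217)],.009)
quad('case rim',f,[(595,36),(575,227),(284,227),(269,38)],.04)
quad('B',f,[(548,56),(548,214),(492,215),(497,56)],.009)
E
```

```text
scraper [0.389  0.1745] [0.5159 0.1641] mid [0.4525 0.1693] len 0.1274 ang -4.7
 grip -20: [0.43881391 0.17040392] org [0.45874646 0.16876275]
spreader [0.3994 0.3816] [0.5179 0.3709] mid [0.4586 0.3763] len 0.119 ang -5.2
 grip 0: [0.46410707 0.37577628]
yel [0.3957 0.2448] [0.5204 0.24  ] mid [0.458  0.2424] len 0.1248 ang -2.2
pink [0.404  0.3101] [0.527  0.3029] mid [0.4655 0.3065] len 0.1232 ang -3.4
Y [0.4602 0.1671] size 0.17 0.063 [174.4  -3.9]
case rim [0.4637 0.273 ] size 0.188 0.318 [-3.3 -3.8]
B [0.4721 0.3761] size 0.17 0.06 [-0.  -3.4]
```

```bash
python3 -c "
from h import *
go(.4385,.1705,.0105,85.6)"
```

```text
turn 0.009 shift [ 92.2 -65.8 286.9] j7 1.09 pos [0.5352 0.2289 0.2976] yaw 86.12 grip 1.001 t 8.2
```

```bash
python3 -m crank '[[[23,-16,0,0.009,0.3],[23,-16,0,0,0.3],[23,-17,30,0,0.3],[23,-17,30,0,0.3],[0,0,30,0,0.3],[0,0,30,0,0.3],[0,0,30,0,0.3],[0,0,30,0,0.3],[0,0,0,0,0.3],[0,0,0,0,0.3]]]' 40; python3 -c "
from h import *
go(.4385,.1705,.0105,85.6)"
```

```text
time: 9.08
position: [0.4376, 0.1691, 0.1166]
tool_rot: [-0.12, -3.137, 0.003]
ft_force: [1.4, -0.1, 1.7]
grip_width: 0.38
grip_force: 0.0
turn 0.001 shift [ -1.    1.7 106.1] j7 1.07 pos [0.4376 0.1691 0.1166] yaw 85.63 grip 0.38 t 9.1
```

```bash
python3 -m crank '[[[0,1,25,0,0.3],[0,0,25,0,0.3],[0,0,25,0,0.3],[0,0,18,0,0.3],[0,0,8,0,0.3],[0,0,5,0,0.3],[0,0,0,0,0.3],[0,0,0,0,0.3]]]';  python3 -m crank '[[[0,0,0,0,0.6],[0,0,0,0,1],[0,0,0,0,1],[0,0,0,0,1],[0,0,0,0,1],[0,0,0,0,1],[0,0,0,0,1]]]'
```

```text
time: 9.75
position: [0.4396, 0.171, 0.013]
tool_rot: [0.119, 3.137, 0.002]
ft_force: [0.1, -0.3, -0.7]
grip_width: 0.347
grip_force: 0.0
time: 10.33
position: [0.4386, 0.1706, 0.0122]
tool_rot: [0.119, 3.138, 0.001]
ft_force: [-0.4, -1.3, 5.7]
grip_width: 0.181
grip_force: 40.0
```

```bash
python3 -m crank '[[[0,0,-20,0,1],[0,0,-30,0,1],[0,0,-35,0,1],[0,0,-35,0,1],[0,0,-35,0,1],[0,0,-35,0,1],[0,-10,-10,0,1],[0,-20,0,0,1],[0,-30,0,0,1],[0,-30,0,0,1]]]'; python3 -m crank '[[[-10,-30,0,0,1],[-15,-30,0,0,1],[-15,-30,0,0,1],[-15,-30,0,0,1],[-15,-30,0,0,1],[-15,-30,0,0,1],[-15,-30,0,0,1],[-15,-30,0,0,1],[-15,-30,0,0,1],[-10,-20,0,0,1]]]';python3 -m crank '[[[0,-20,0,0,1],[0,-20,0,0,1],[0,0,0,0,1],[0,0,0,0,1],[0,0,0,0,1]]]'; python3 -c "
from h import *
snap('wrist','w3',s=1.25);go(.5,-.305,.1,86.4)"
```

```text
time: 11.17
position: [0.4308, 0.0798, 0.2111]
tool_rot: [-0.116, -3.139, 0.0]
ft_force: [0.9, -0.8, -1.0]
grip_width: 0.178
grip_force: 40.0
time: 12.0
position: [0.5487, -0.2228, 0.2107]
tool_rot: [-0.123, -3.138, 0.003]
ft_force: [-0.1, -0.0, -0.1]
grip_width: 0.179
grip_force: 40.0
time: 12.42
position: [0.5457, -0.2582, 0.2108]
tool_rot: [-0.119, -3.138, -0.002]
ft_force: [0.6, -0.1, -0.9]
grip_width: 0.184
grip_force: 40.0
turn -0.011 shift [ 42.9 -50.3 110.9] j7 2.04 pos [ 0.546  -0.2576  0.2109] yaw 85.75 grip 0.181 t 12.5
```

View pics/w3.png

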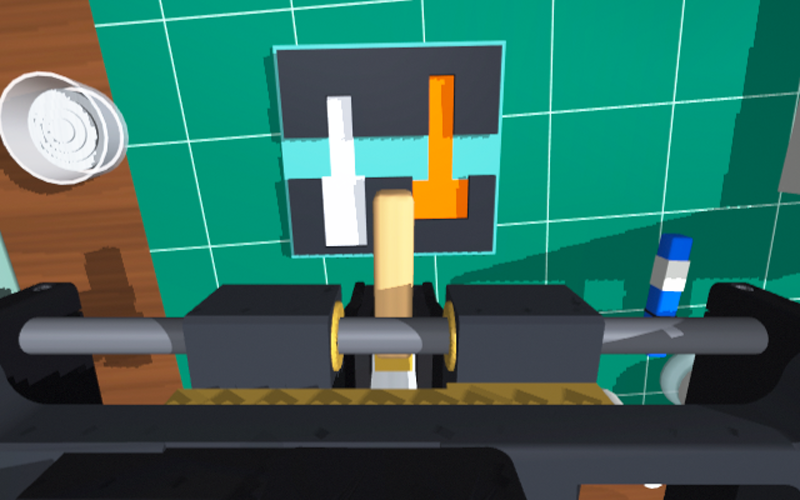

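Tray seen from above: corners (274,45), (505,41), (495,252), (291,258). The scraper slot runs (338,97)–(346,246), the spreader slot (441,76)–(441,218). Held handle's rear end is at (394,191).

```bash
cat > m3.py <<'E'
from m2 import *
f='w3'
quad('tray',f,[(495,252),(505,41),(274,45),(291,258)],.012)
seg('scr slot',f,(339,97),(346,246),.009)
seg('scr handle',f,(339,97),(344,177),.008)
seg('spr slot',f,(441,76),(441,218),.009)
seg('scr head edges',f,(323,177),(364,177),.011)
seg('spr handle',f,(441,76),(440,180),.008)
for n,q in (('up',[(281,139),(498,135)]),('lo',[(288,179),(496,174)])): print(n,[P(f,*p,.011).round(4) for p in q])
seg('tool: wood end ->',f,(394,192),(394,300),.2247)
d=np.load('pics/w3.npz');print(d['pos'])
E
python3 m3.py
```

```text
tray [ 0.4877 -0.2551] size 0.185 0.195 [176.5  -3. ]
scr slot [ 0.4342 -0.2967] [ 0.5684 -0.3049] mid [ 0.5013 -0.3008] len 0.1345 ang -3.5
scr handle [ 0.4341 -0.2968] [ 0.5032 -0.2999] mid [ 0.4687 -0.2983] len 0.0692 ang -2.6
spr slot [ 0.424  -0.2071] [ 0.5481 -0.2127] mid [ 0.486  -0.2099] len 0.1243 ang -2.6
scr head edges [ 0.5016 -0.3186] [ 0.5044 -0.2813] mid [ 0.503 -0.3  ] len 0.0374 ang 85.6
spr handle [ 0.4238 -0.207 ] [ 0.5127 -0.2119] mid [ 0.4682 -0.2094] len 0.089 ang -3.2
up [array([ 0.4655, -0.3518]), array([ 0.4767, -0.159 ])]
lo [array([ 0.5009, -0.3507]), array([ 0.5109, -0.1611])]
tool: wood end -> [ 0.4944 -0.2539] [ 0.538  -0.2572] mid [ 0.5162 -0.2556] len 0.0437 ang -4.3
[ 0.54568715 -0.25819264  0.21075923]
```

```bash
python3 -c "
from h import *
go(.487,-.2999,.050,86.7)"
```

```text
turn -0.017 shift [ 56.4 -45.8 160.9] j7 2.04 pos [ 0.546  -0.2576  0.2109] yaw 85.75 grip 0.181 t 12.5
```

```bash
python3 -m crank '[[[14,-11,0,-0.017,1],[14,-11,20,0,1],[14,-12,30,0,1],[14,-12,30,0,1],[0,0,30,0,1],[0,0,30,0,1],[0,0,20,0,1],[0,0,0,0,1],[0,0,0,0,1],[0,0,0,0,1]]]'; python3 -c "
from h import *
for i in range(3): go(.487,-.2999,.009,86.7)
snap('wrist','w4',crop=(160,60,480,240),s=2.5)"
```

```text
time: 13.3
position: [0.4884, -0.3013, 0.0529]
tool_rot: [0.09, 3.138, -0.001]
ft_force: [0.4, 0.0, 0.5]
grip_width: 0.183
grip_force: 40.0
turn 0.0 shift [ 1.6  1.3 43.9] j7 2.24 pos [ 0.4884 -0.3013  0.0529] yaw 86.71 grip 0.183 t 13.3
turn 0.0 shift [ 1.6  1.3 43.9] j7 2.24 pos [ 0.4884 -0.3013  0.0529] yaw 86.71 grip 0.183 t 13.3
turn 0.0 shift [ 1.6  1.3 43.9] j7 2.24 pos [ 0.4884 -0.3013  0.0529] yaw 86.71 grip 0.183 t 13.3
```

View pics/w4.png

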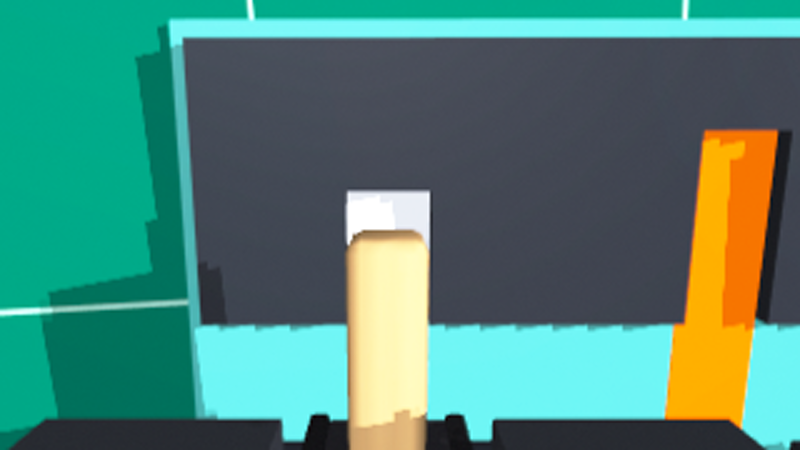

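Slot end centre is (388.5,190) and the held handle end is (388,236).

```bash
python3 - <<'E'
from h import *
def C(x,y,z): return w('w4',160+(x+.5)/2.5-.5,60+(y+.5)/2.5-.5,z)[:2]
d=np.load('pics/w4.npz');print(d['pos'])
a,b=C(347,190,.012),C(430,190,.012);print('slot end',a,b,(a+b)/2,np.linalg.norm(a-b))
a,b=C(347,260,.069),C(428,260,.069);print('handle',a,b,np.linalg.norm(a-b)); print('handle end',C(388,231,.067),C(388,240,.069))
print('tray far edge',C(185,37,.012),C(800,37,.012),'chan',C(195,325,.012),C(660,323,.012))
E
```

```text
[ 0.48843345 -0.30130787  0.05288636]
slot end [ 0.43188091 -0.30810992] [ 0.4331053  -0.28701343] [ 0.4324931  -0.29756168] 0.021131995873088536
handle [ 0.44105312 -0.30596378] [ 0.44193199 -0.29082266] 0.015166602267043609
handle end [ 0.43633206 -0.29799889] [ 0.43776015 -0.2980844 ]
tray far edge [ 0.39319195 -0.34474526] [ 0.40183308 -0.1958169 ] chan [ 0.46480392 -0.35102426] [ 0.47143023 -0.2274359 ]
```

```bash
python3 -m crank '[[[1,0.5,10,0,1],[0,0,12,0,1],[0,0,8,0,1],[0,0,6,0,1],[0,0,4,0,1],[0,0,3,0,1],[0,0,1,0,1],[0,0,0,0,1],[0,0,0,0,1]]]'
```

```text
time: 14.1
position: [0.4856, -0.3007, 0.0083]
tool_rot: [-0.093, -3.139, -0.003]
ft_force: [-3.8, 2.8, 9.3]
grip_width: 0.179
grip_force: 40.0
```

```bash
python3 -m crank '[[[0,0,0,0,0.7],[0,0,0,0,0.5],[0,0,0,0,0.3],[0,0,0,0,0.3],[0,0,0,0,0.3],[0,0,-10,0,0.3],[0,0,-30,0,0.3],[0,0,-40,0,0.3],[0,0,-40,0,0.3],[0,0,-40,0,0.3]]]'; python3 -m crank '[[[-20,0,-20,0,0.3],[-30,10,0,0,0.3],[-30,20,0,0,0.3],[-10,20,0,0,0.3],[0,0,0,0,0.3],[0,0,0,0,0.3]]]';  python3 -c "
from h import *
snap('wrist','w5',crop=(160,0,480,240),s=2.5); go(.464,.3755,.22,84.6)"
```

```text
time: 14.93
position: [0.4856, -0.3011, 0.1697]
tool_rot: [-0.094, -3.14, 0.0]
ft_force: [1.0, -0.5, 0.4]
grip_width: 0.347
grip_force: 0.0
time: 15.43
position: [0.5798, -0.2546, 0.1875]
tool_rot: [-0.087, -3.14, 0.0]
ft_force: [-0.0, -0.3, -0.2]
grip_width: 0.351
grip_force: 0.0
turn 0.036 shift [173.6 618.3 -32.7] j7 2.07 pos [ 0.5787 -0.2564  0.1877] yaw 86.67 grip 0.349 t 15.5
```

View pics/w5.png

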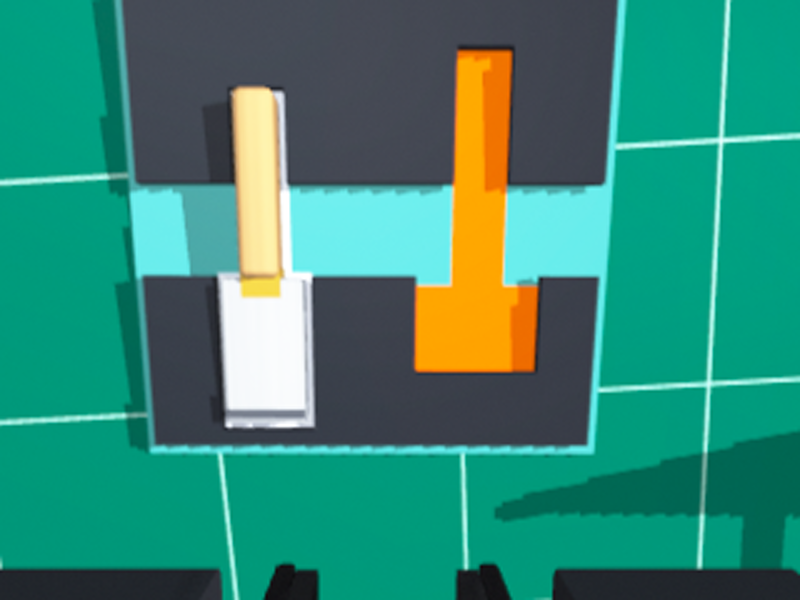

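Scraper is seated inside its cut-out (handle (257,90), head end (265,425), all within the slot outline). On to the spreader.

```bash
python3 -m crank '[[[30,10,-32,0.047,0.3],[30,20,0,0,0.3],[30,30,0,0,0.3],[30,34,0,0,0.3],[30,34,0,0,0.3],[24,34,0,0,0.3],[0,34,0,0,0.3],[0,34,0,0,0.3],[0,34,0,0,0.3],[0,34,0,0,0.3]]]'; python3 -m crank '[[[0,34,0,0,0.3],[0,34,0,0,0.3],[0,34,0,0,0.3],[0,34,0,0,0.3],[0,34,0,0,0.3],[0,34,0,0,0.3],[0,34,0,0,0.3],[0,30,0,0,0.3],[0,25,0,0,0.3],[0,15,0,0,0.3]]]';python3 -m crank '[[[0,0,0,0,0.3],[0,0,0,0,0.3],[0,0,0,0,0.3]]]'; python3 -c "
from h import *
go(.464,.3757,.0115,84)"
```

```text
time: 16.32
position: [0.4433, 0.0493, 0.2177]
tool_rot: [0.171, 3.136, 0.002]
ft_force: [-0.4, -0.4, 0.2]
grip_width: 0.348
grip_force: 0.0
time: 17.15
position: [0.4764, 0.3573, 0.2172]
tool_rot: [0.166, 3.137, 0.001]
ft_force: [-0.1, -0.1, -0.3]
grip_width: 0.349
grip_force: 0.0
time: 17.4
position: [0.4772, 0.3533, 0.2173]
tool_rot: [0.171, 3.136, -0.002]
ft_force: [-0.1, 0.2, 0.1]
grip_width: 0.349
grip_force: 0.0
turn -0.004 shift [ 15.6  21.2 205.8] j7 0.81 pos [0.4772 0.3533 0.2173] yaw 83.76 grip 0.349 t 17.4
```

```bash
python3 -m crank '[[[15,21,10,-0.004,0.3],[0,0,30,0,0.3],[0,0,40,0,0.3],[0,0,40,0,0.3],[0,0,35,0,0.3],[0,0,25,0,0.3],[0,0,15,0,0.3],[0,0,7,0,0.3],[0,0,3,0,0.3],[0,0,0,0,0.3]]]'; python3 -m crank '[[[0,0,0,0,0.3],[0,0,0,0,0.6],[0,0,0,0,1],[0,0,0,0,1],[0,0,0,0,1],[0,0,0,0,1],[0,0,0,0,1],[0,0,0,0,1]]]'; python3 -c "
from h import *
go(.464,.3757,.0115,84)"
```

```text
time: 18.23
position: [0.4643, 0.3774, 0.0126]
tool_rot: [0.162, 3.137, 0.0]
ft_force: [0.3, -0.1, -0.5]
grip_width: 0.347
grip_force: 0.0
time: 18.9
position: [0.4641, 0.3784, 0.013]
tool_rot: [0.16, 3.137, 0.001]
ft_force: [-0.7, -1.9, 6.5]
grip_width: 0.18
grip_force: 40.0
turn 0.003 shift [-0.2 -2.7  1.5] j7 0.8 pos [0.4641 0.3784 0.013 ] yaw 84.16 grip 0.18 t 18.9
```

```bash
python3 -m crank '[[[0,0,-20,0,1],[0,0,-35,0,1],[0,0,-40,0,1],[0,0,-40,0,1],[0,0,-40,0,1],[0,-10,-30,-0.044,1],[0,-20,0,0,1],[0,-30,0,0,1],[0,-34,0,0,1],[0,-34,0,0,1]]]';python3 -m crank '[[[0,-34,0,0,1],[0,-34,0,0,1],[0,-34,0,0,1],[0,-34,0,0,1],[0,-34,0,0,1],[0,-34,0,0,1],[-10,-34,0,0,1],[-10,-34,0,0,1],[-10,-34,0,0,1],[-10,-34,0,0,1]]]';python3 -m crank '[[[-10,-34,0,0,1],[-10,-34,0,0,1],[0,-28,0,0,1],[0,-15,0,0,1],[0,0,0,0,1],[0,0,0,0,1],[0,0,0,0,1]]]'; python3 -c "
from h import *
go(.490,-.2102,.052,86.7)"
```

```text
time: 19.73
position: [0.4551, 0.2498, 0.2168]
tool_rot: [-0.088, -3.14, -0.0]
ft_force: [0.5, -1.1, -0.8]
grip_width: 0.178
grip_force: 40.0
time: 20.57
position: [0.476, -0.0925, 0.2171]
tool_rot: [0.09, 3.139, 0.001]
ft_force: [1.1, 0.8, -0.3]
grip_width: 0.179
grip_force: 40.0
time: 21.15
position: [0.4897, -0.2016, 0.2167]
tool_rot: [-0.088, -3.14, -0.002]
ft_force: [0.0, 0.2, -0.4]
grip_width: 0.186
grip_force: 40.0
turn 0.001 shift [ -0.8  -8.8 164.7] j7 1.9 pos [ 0.4897 -0.2016  0.2167] yaw 86.77 grip 0.186 t 21.1
```

```bash
python3 -m crank '[[[-0.5,-8.5,20,0,1],[0,0,35,0,1],[0,0,40,0,1],[0,0,40,0,1],[0,0,25,0,1],[0,0,5,0,1],[0,0,0,0,1],[0,0,0,0,1],[0,0,0,0,1]]]'; python3 -c "
from h import *
snap('wrist','w6',crop=(160,60,480,240),s=2.5);go(.490,-.2102,.009,86.7)"
```

```text
time: 21.9
position: [0.4916, -0.2117, 0.0543]
tool_rot: [0.089, 3.136, -0.001]
ft_force: [0.2, 0.2, -0.7]
grip_width: 0.183
grip_force: 40.0
turn 0.001 shift [ 1.8  1.5 45.3] j7 2.06 pos [ 0.4915 -0.2118  0.0543] yaw 86.73 grip 0.181 t 21.9
```

View pics/w6.png

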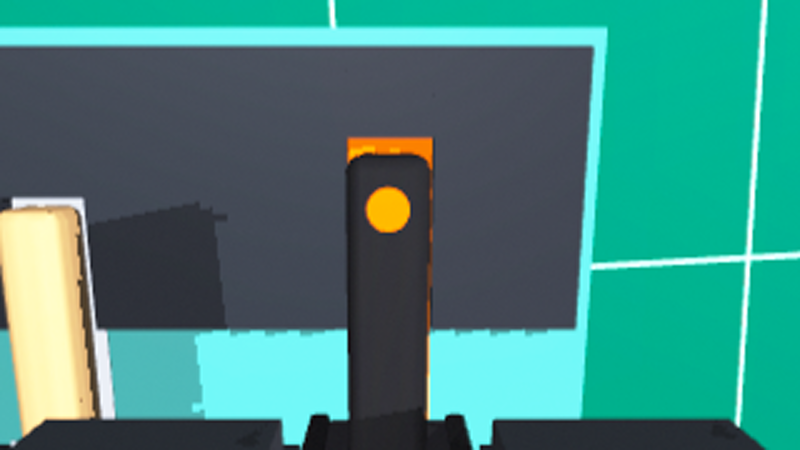

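Slot end edges are at (347,138) and (433,138). Held handle end is at (389,155), edges 347 and 431 at y=190.

```bash
python3 - <<'E'
from h import *
def C(x,y,z): return w('w6',160+(x+.5)/2.5-.5,60+(y+.5)/2.5-.5,z)[:2]
d=np.load('pics/w6.npz');print(d['pos'])
a,b=C(347,138,.012),C(433,138,.012);print('slot end',a,b,(a+b)/2,np.linalg.norm(a-b))
a,b=C(347,190,.069),C(431,190,.069);print('handle',(a+b)/2,np.linalg.norm(a-b)); print('handle end',C(389,153,.067),C(389,162,.069))
E
```

```text
[ 0.49156521 -0.21166138  0.05429914]
slot end [ 0.42232521 -0.21766205] [ 0.4235644  -0.19602883] [ 0.42294481 -0.20684544] 0.021668687268747495
handle [ 0.43182642 -0.20777824] 0.015508133726936763
handle end [ 0.42524683 -0.20740016] [ 0.42679547 -0.20749396]
```

```bash
python3 -m crank '[[[0,0.5,10,0,1],[0,0,12,0,1],[0,0,9,0,1],[0,0,6,0,1],[0,0,4,0,1],[0,0,3,0,1],[0,0,1,0,1],[0,0,0,0,1],[0,0,0,0,1]]]'
```

```text
time: 22.7
position: [0.489, -0.211, 0.009]
tool_rot: [-0.091, -3.139, -0.004]
ft_force: [-9.5, 3.4, 21.7]
grip_width: 0.182
grip_force: 40.0
```

```bash
python3 -m crank '[[[0,0,0,0,0.7],[0,0,0,0,0.5],[0,0,0,0,0.3],[0,0,0,0,0.3],[0,0,0,0,0.3],[0,0,-10,0,0.3],[0,0,-30,0,0.3],[0,0,-40,0,0.3],[0,0,-40,0,0.3],[0,0,-40,0,0.3]]]'; python3 -m crank '[[[-20,0,-40,0,0.3],[-30,10,-10,0,0.2],[-30,20,0,0,0.1],[-30,20,0,0,0.1],[-30,20,0,0,0.1],[-30,20,0,0,0.1],[-20,20,0,0,0.1],[0,10,0,0,0.1],[0,0,0,0,0.1],[0,0,0,0,0.1]]]';  python3 -c "
from h import *
snap('wrist','w7',s=1.25); go(.642,.0,.1,84.6)"
```

```text
time: 23.53
position: [0.4889, -0.2114, 0.1692]
tool_rot: [-0.092, -3.14, 0.0]
ft_force: [1.3, -0.7, -0.6]
grip_width: 0.348
grip_force: 0.0
time: 24.37
position: [0.6841, -0.1026, 0.2144]
tool_rot: [-0.09, -3.139, 0.002]
ft_force: [0.4, -1.1, 0.5]
grip_width: 0.454
grip_force: 0.0
turn 0.035 shift [ 51.2  99.8 114.7] j7 1.82 pos [ 0.6837 -0.104   0.2148] yaw 86.59 grip 0.447 t 24.4
```

View pics/w7.png

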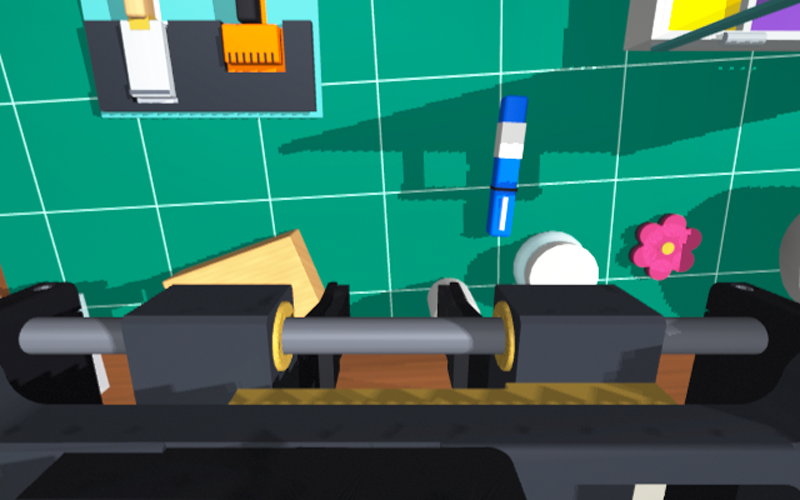

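Spreader head sits in its outline at (254,48). The blue marker runs from (514,97) to (500,236). The jar is at (556,262) and the bottle at about (450,295).

```bash
python3 - <<'E'
from m2 import *
f='w7'
seg('blue top',f,(514,97),(500,236),.02)
seg('blue width',f,(491,186),(518,187),.02)
print('jar',P(f,563,272,.04),'bottle cap',P(f,452,295,.09), 'spr head',P(f,254,72,.018),'slot end',P(f,252,74,.012))
seg('bottle top0','top0',(414,180),(414,190),.1)
a=P('top0',396,229,.02);print(a)
E
```

```text
blue top [0.5828 0.0068] [ 0.7045 -0.0038] mid [0.6436 0.0015] len 0.1221 ang -4.9
blue width [ 0.6574 -0.0124] [0.6597 0.012 ] mid [ 6.586e-01 -2.000e-04] len 0.0245 ang 84.6
jar [0.73624065 0.04817973] bottle cap [ 0.73222089 -0.0592899 ] spr head [ 0.54987076 -0.21298137] slot end [ 0.55026735 -0.21685786]
bottle top0 [ 0.7689 -0.0488] [ 0.7392 -0.0492] mid [ 0.754 -0.049] len 0.0298 ang -179.3
[ 6.42366350e-01 -2.30060673e-05]
```

```bash
python3 -m crank '[[[10,20,0,0.028,0.1],[16,30,20,0,0.1],[16,30,35,0,0.1],[8,21,40,0,0.1],[0,0,40,0,0.1],[0,0,30,0,0.1],[0,0,15,0,0.1],[0,0,0,0,0.1],[0,0,0,0,0.1],[0,0,0,0,0.1]]]'; python3 -c "
from h import *
go(.643,.001,.005,85)"
```

```text
time: 25.25
position: [0.6473, -0.0056, 0.0459]
tool_rot: [0.137, 3.134, 0.0]
ft_force: [0.0, 0.5, -0.1]
grip_width: 0.449
grip_force: 0.0
turn -0.0 shift [ 5.   6.2 40.9] j7 1.69 pos [ 0.6473 -0.0056  0.0459] yaw 84.98 grip 0.449 t 25.2
```

```bash
python3 -m crank '[[[4,5.5,5,0,0.1],[0,0,15,0,0.1],[0,0,12,0,0.1],[0,0,6,0,0.1],[0,0,2,0,0.1],[0,0,0,0,0.3],[0,0,0,0,1],[0,0,0,0,1],[0,0,0,0,1],[0,0,0,0,1]]]'; python3 -m crank '[[[0,0,0,0,1],[0,0,0,0,1],[0,0,0,0,1],[0,0,0,0,1]]]'; python3 -c "
from h import *
go(.643,.001,.005,85)"
```

```text
time: 26.08
position: [0.6425, 0.0017, 0.0037]
tool_rot: [0.135, 3.138, 0.0]
ft_force: [0.3, -1.3, 0.9]
grip_width: 0.228
grip_force: 39.9
time: 26.42
position: [0.6425, 0.0017, 0.0037]
tool_rot: [0.135, 3.138, 0.0]
ft_force: [0.1, 0.4, 3.3]
grip_width: 0.225
grip_force: 39.9
turn 0.002 shift [-0.5 -0.6 -1.3] j7 1.7 pos [0.6425 0.0017 0.0037] yaw 85.09 grip 0.225 t 26.4
```

```bash
python3 -m crank '[[[0,0,-20,0,1],[0,0,-35,0,1],[0,0,-40,0,1],[0,0,-40,0,1],[20,0,-40,-0.025,1],[30,0,0,0,1],[30,0,0,0,1],[30,0,0,0,1],[30,0,0,0,1],[20,10,0,0,1]]]';python3 -m crank '[[[10,20,0,0,1],[0,30,0,0,1],[0,34,0,0,1],[0,34,0,0,1],[0,34,0,0,1],[0,34,0,0,1],[0,34,0,0,1],[0,34,0,0,1],[0,34,0,0,1],[0,34,0,0,1]]]';python3 -m crank '[[[0,25,0,0,1],[0,15,0,0,1],[0,0,0,0,1],[0,0,0,0,1],[0,0,0,0,1]]]'; python3 -c "
from h import *
go(.469,.374,.012,86.5)"
```

```text
time: 27.25
position: [0.4813, 0.02, 0.1748]
tool_rot: [-0.1, -3.138, -0.0]
ft_force: [-0.1, -0.4, -0.2]
grip_width: 0.224
grip_force: 39.9
time: 28.08
position: [0.4934, 0.3453, 0.175]
tool_rot: [-0.095, -3.139, 0.001]
ft_force: [1.6, -0.4, 0.3]
grip_width: 0.224
grip_force: 39.9
time: 28.5
position: [0.4967, 0.3819, 0.1751]
tool_rot: [-0.098, -3.14, 0.002]
ft_force: [0.6, -0.6, -0.3]
grip_width: 0.228
grip_force: 39.9
turn -0.001 shift [ 27.1  -9.4 163.1] j7 0.9 pos [0.4967 0.3819 0.1751] yaw 86.43 grip 0.228 t 28.5
```

```bash
python3 -m crank '[[[14,-5,0,0,1],[13,-4,20,0,1],[0,0,35,0,1],[0,0,40,0,1],[0,0,35,0,1],[0,0,16,0,1],[0,0,8,0,1],[0,0,5,0,1],[0,0,2,0,1],[0,0,0,0,1]]]'; python3 -m crank '[[[0,0,0,0,1],[0,0,0,0,0.6],[0,0,0,0,0.2],[0,0,0,0,0.2],[0,0,0,0,0.2],[0,0,0,0,0.2],[0,0,-10,0,0.2],[0,0,-30,0,0.2],[0,0,-30,0,0.2],[0,0,0,0,0.2]]]';python3 -c "
from h import *
go(.458,.2424,.012,87.2)"
```

```text
time: 29.33
position: [0.4699, 0.3765, 0.0156]
tool_rot: [0.097, 3.139, 0.002]
ft_force: [-0.5, 0.1, -0.4]
grip_width: 0.228
grip_force: 39.9
time: 30.17
position: [0.4725, 0.379, 0.0914]
tool_rot: [0.096, 3.133, 0.012]
ft_force: [0.6, 0.6, 0.4]
grip_width: 0.402
grip_force: 0.0
turn -0.012 shift [   8.3 -137.8   78.2] j7 0.9 pos [0.4725 0.379  0.0914] yaw 86.5 grip 0.402 t 30.2
```

```bash
python3 -m crank '[[[4,-20,-10,-0.012,0.2],[4,-35,0,0,0.2],[0,-35,0,0,0.2],[0,-30,0,0,0.2],[0,-15,0,0,0.2],[0,0,0,0,0.2],[0,0,0,0,0.2],[0,0,0,0,0.2]]]'; python3 -c "
from h import *
go(.458,.2424,.012,87.2)"
```

```text
time: 30.83
position: [0.4542, 0.2439, 0.0949]
tool_rot: [0.074, 3.14, 0.002]
ft_force: [0.1, 0.4, -0.6]
grip_width: 0.397
grip_force: 0.0
turn 0.002 shift [-3.8 -1.5 82.9] j7 1.04 pos [0.4542 0.2439 0.0949] yaw 87.29 grip 0.397 t 30.8
```

```bash
python3 -m crank '[[[-3.5,-2,15,0,0.2],[0,0,25,0,0.2],[0,0,20,0,0.2],[0,0,12,0,0.2],[0,0,7,0,0.2],[0,0,4,0,0.2],[0,0,0,0,0.2],[0,0,0,0,0.6],[0,0,0,0,1],[0,0,0,0,1]]]'; python3 -m crank '[[[0,0,0,0,1],[0,0,0,0,1],[0,0,0,0,1],[0,0,0,0,1],[0,0,0,0,1]]]'; python3 -c "
from h import *
go(.4585,.170,.1,86.5)"
```

```text
time: 31.67
position: [0.4582, 0.2404, 0.0124]
tool_rot: [0.077, 3.139, 0.002]
ft_force: [0.0, 0.4, 0.7]
grip_width: 0.251
grip_force: 0.5
time: 32.08
position: [0.4582, 0.2404, 0.0124]
tool_rot: [0.077, 3.139, 0.002]
ft_force: [-0.4, 0.3, 6.6]
grip_width: 0.225
grip_force: 39.8
turn 0.012 shift [ -4.7 -70.1 -87.7] j7 1.11 pos [0.4582 0.2404 0.0124] yaw 87.2 grip 0.225 t 32.1
```

```bash
python3 -m crank '[[[0,0,-15,0.012,1],[0,0,-30,0,1],[0,0,-35,0,1],[-4,-20,0,0,1],[0,-30,0,0,1],[0,-20,0,0,1],[0,0,0,0,1],[0,0,0,0,1],[0,0,0,0,1]]]'; python3 -c "
from h import *
go(.458,.170,.0125,86.5)"
```

```text
time: 32.83
position: [0.457, 0.1704, 0.0913]
tool_rot: [-0.095, -3.14, -0.001]
ft_force: [0.1, 1.1, -0.3]
grip_width: 0.225
grip_force: 39.8
turn 0.001 shift [-1.  -0.3 78.8] j7 1.15 pos [0.457  0.1704 0.0913] yaw 86.53 grip 0.225 t 32.8
```

Place, lift, and step back over the lid side to inspect everything.

```bash
python3 -m crank '[[[0,0,15,0,1],[0,0,25,0,1],[0,0,20,0,1],[0,0,11,0,1],[0,0,5,0,1],[0,0,2,0,1],[0,0,0,0,1],[0,0,0,0,0.6],[0,0,0,0,0.2],[0,0,0,0,0.2]]]'; python3 -m crank '[[[0,0,0,0,0.2],[0,0,0,0,0.2],[0,0,-10,0,0.2],[0,0,-30,0,0.2],[0,0,-40,0,0.2],[0,0,-40,0,0.2],[0,0,-40,0,0.2],[0,0,-40,0,0.2],[0,0,-40,0,0.2],[0,0,-40,0,0.2]]]'; python3 -m crank '[[[-20,10,0,0,0.2],[-30,20,0,0,0.2],[-30,25,0,0,0.2],[0,0,0,0,0.2],[0,0,0,0,0.2],[0,0,0,0,0.2]]]'; python3 -c "
from h import *
snap('wrist','w8',s=1.25); snap('top','t8'); go(.605,.2615,.3,-3.5)"
```

```text
time: 33.67
position: [0.458, 0.1702, 0.0144]
tool_rot: [0.095, 3.139, 0.002]
ft_force: [0.1, -0.8, -0.3]
grip_width: 0.305
grip_force: 0.0
time: 34.5
position: [0.4568, 0.1691, 0.2965]
tool_rot: [0.096, 3.139, 0.002]
ft_force: [1.4, 0.4, 0.1]
grip_width: 0.401
grip_force: 0.0
time: 35.0
position: [0.5401, 0.219, 0.2935]
tool_rot: [-0.096, -3.14, 0.002]
ft_force: [-0.6, -0.8, -0.1]
grip_width: 0.4
grip_force: 0.0
turn 1.57 shift [46.7 62.3 -5.5] j7 1.15 pos [0.54   0.2186 0.2945] yaw 86.45 grip 0.4 t 35.1
```

View pics/w8.png

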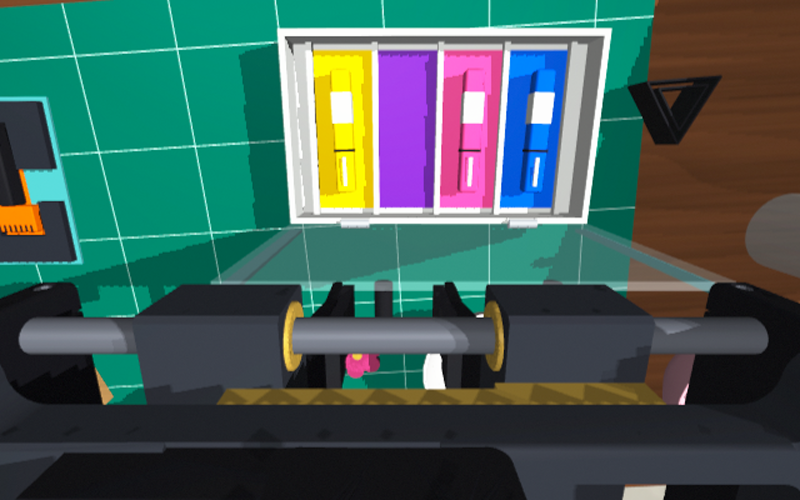

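All three markers lie centred on their own strips (yellow (343,130), pink (468,130), blue (540,130)). Now I close the lid by the handle.

```bash
python3 -m crank '[[[-20,10,-5,0.12,0.3],[-20,10,0,0.12,0.3],[-10,10,0,0.12,0.3],[0,0,0,0.12,0.3],[0,0,0,0.12,0.3],[0,0,0,0.12,0.3],[0,0,0,0.12,0.3],[0,0,0,0.12,0.3],[0,0,0,0.12,0.3],[0,0,0,0.12,0.3]]]'; python3 -m crank '[[[0,0,0,0.12,0.3],[0,0,0,0.12,0.3],[0,0,0,0.12,0.3],[0,0,0,0.01,0.3],[0,0,0,0,0.3],[0,0,0,0,0.3]]]'; python3 -c "
from h import *
go(.604,.2607,.1932,-3.5)
snap('wrist','w9',s=1.25); snap('side','s9',crop=(200,180,440,360),s=3.3)"
```

```text
time: 35.93
position: [0.5943, 0.2404, 0.3001]
tool_rot: [-1.86, -2.531, -0.004]
ft_force: [0.3, -0.1, -1.0]
grip_width: 0.351
grip_force: 0.0
time: 36.43
position: [0.5946, 0.241, 0.2993]
tool_rot: [-2.284, -2.156, -0.002]
ft_force: [-0.5, 0.0, -0.2]
grip_width: 0.351
grip_force: 0.0
turn 0.004 shift [ 20.    8.1 106.1] j7 -0.31 pos [0.5946 0.241  0.2993] yaw -3.29 grip 0.351 t 36.4
```

View pics/w9.png

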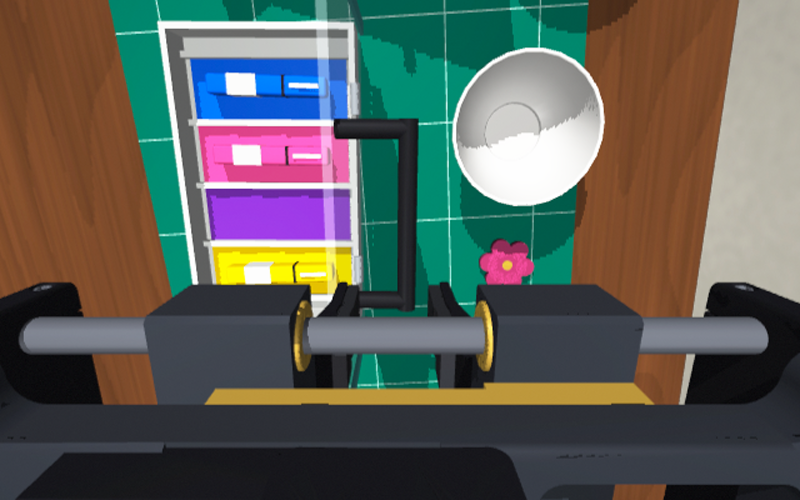

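Lid stands upright; the handle bar runs (410,128)–(406,300).

```bash
python3 -c "
from m2 import *
seg('bar','w9',(406,300),(410,128),.217)
a=np.arctan2(.05,-.175)-1.53; r=.182; print(r*np.cos(a),r*np.sin(a)+.04)
go(.604,.2607,.198,-3.5)"
```

```text
bar [0.6018 0.2089] [0.6096 0.3189] mid [0.6057 0.2639] len 0.1103 ang 85.9
0.042820373936393846 0.21689097087174178
turn 0.003 shift [ 19.9   8.  100.9] j7 -0.31 pos [0.5948 0.2412 0.2989] yaw -3.33 grip 0.351 t 36.5
```

```bash
python3 -m crank '[[[10,5,0,0,0.3],[11,4.5,0,0,0.3],[0,0,10,0,0.3],[0,0,30,0,0.3],[0,0,30,0,0.3],[0,0,20,0,0.3],[0,0,11,0,0.3],[0,0,0,0,0.3],[0,0,0,0,0.3],[0,0,0,0,0.3]]]'; python3 -m crank '[[[0,0,0,0,0.6],[0,0,0,0,1],[0,0,0,0,1],[0,0,0,0,1],[0,0,0,0,1],[0,0,0,0,1],[0,0,0,0,1],[0,0,0,0,1]]]' 25;  python3 - <<'E'
from h import *
go(.604,.2607,.198,-3.5)
E
```

```text
time: 37.37
position: [0.6067, 0.2619, 0.199]
tool_rot: [2.286, 2.153, 0.004]
ft_force: [-0.3, -0.2, 0.7]
grip_width: 0.35
grip_force: 0.0
time: 38.03
position: [0.606, 0.2619, 0.198]
tool_rot: [2.287, 2.154, 0.002]
ft_force: [0.1, -0.1, 3.1]
grip_width: 0.129
grip_force: 25.0
turn 0.001 shift [-1.3 -1.9 -0. ] j7 -0.3 pos [0.606  0.2619 0.198 ] yaw -3.44 grip 0.129 t 38.0
```

```bash
python3 - <<'E'
import numpy as np
r=182;a0=np.radians(74.9);p=r*np.array([np.cos(a0),np.sin(a0)])
for k in range(1,21):
    a=a0+np.radians(89.2)*k/20;q=r*np.array([np.cos(a),np.sin(a)]);d=q-p;p=q;print('[0,%.1f,%.1f,0,1]'%(d[0],-d[1]),end=',')
E
```

```text
[0,-13.8,-3.2,0,1],[0,-14.0,-2.1,0,1],[0,-14.1,-1.0,0,1],[0,-14.2,0.1,0,1],[0,-14.1,1.2,0,1],[0,-14.0,2.3,0,1],[0,-13.7,3.4,0,1],[0,-13.4,4.5,0,1],[0,-13.1,5.5,0,1],[0,-12.6,6.5,0,1],[0,-12.0,7.4,0,1],[0,-11.4,8.4,0,1],[0,-10.7,9.2,0,1],[0,-10.0,10.0,0,1],[0,-9.2,10.8,0,1],[0,-8.3,11.5,0,1],[0,-7.4,12.1,0,1],[0,-6.4,12.6,0,1],[0,-5.4,13.1,0,1],[0,-4.4,13.5,0,1],
```

```bash
python3 -m crank '[[[0,-13.8,-3.2,0,1],[0,-14,-2.1,0,1],[0,-14.1,-1,0,1],[0,-14.2,0.1,0,1],[0,-14.1,1.2,0,1],[0,-14,2.3,0,1],[0,-13.7,3.4,0,1]]]'; python3 -m crank '[[[0,-13.4,4.5,0,1],[0,-13.1,5.5,0,1],[0,-12.6,6.5,0,1],[0,-12,7.4,0,1],[0,-11.4,8.4,0,1],[0,-10.7,9.2,0,1],[0,-10,10,0,1],[0,-9.2,10.8,0,1],[0,-8.3,11.5,0,1]]]'; python3 -m crank '[[[0,0,0,0,1]]]'
```

```text
time: 38.62
position: [0.5089, 0.2681, 0.1975]
tool_rot: [2.286, 2.153, 0.006]
ft_force: [2.5, 1.7, 0.9]
grip_width: 0.127
grip_force: 25.0
time: 39.37
position: [0.408, 0.2745, 0.1231]
tool_rot: [2.287, 2.154, 0.005]
ft_force: [2.5, 1.9, 0.5]
grip_width: 0.121
grip_force: 25.0
time: 39.45
position: [0.4065, 0.2745, 0.1214]
tool_rot: [-2.285, -2.156, -0.002]
ft_force: [2.7, 2.6, -3.3]
grip_width: 0.125
grip_force: 25.0
```

```bash
python3 -m crank '[[[0,-7.4,12.1,0,1],[0,-6.4,12.6,0,1],[0,-5.4,13.1,0,1],[0,-3.4,10.5,0,1],[0,0,0,0,1],[0,0,0,0,1]]]'; python3 -m crank '[[[0,-1,3,0,1],[0,0,0,0,1],[0,0,0,0,1]]]'
```

```text
time: 39.95
position: [0.3844, 0.2758, 0.0745]
tool_rot: [-2.286, -2.154, 0.0]
ft_force: [-1.1, 3.7, -0.4]
grip_width: 0.13
grip_force: 24.9
time: 40.2
position: [0.3836, 0.2758, 0.0718]
tool_rot: [-2.286, -2.153, -0.001]
ft_force: [-2.7, 4.7, 0.1]
grip_width: 0.123
grip_force: 24.9
```

```bash
python3 -m crank '[[[0,0,2,0,1],[0,0,0,0,1],[0,0,0,0,1]]]'; python3 -m crank '[[[0,0,2,0,1],[0,0,0,0,1],[0,0,0,0,1]]]'
```

```text
time: 40.45
position: [0.3831, 0.2759, 0.0698]
tool_rot: [-2.285, -2.153, 0.001]
ft_force: [-4.9, 4.3, -0.4]
grip_width: 0.121
grip_force: 24.8
time: 40.7
position: [0.3825, 0.2758, 0.0678]
tool_rot: [-2.285, -2.153, 0.002]
ft_force: [-6.0, 4.6, 1.8]
grip_width: 0.121
grip_force: 24.7
```

```bash
python3 -m crank '[[[0,0,2,0,1],[0,0,0,0,1],[0,0,0,0,1]]]'; python3 -m crank '[[[0,0,2,0,1],[0,0,0,0,1],[0,0,0,0,1]]]'
```

```text
time: 40.95
position: [0.3825, 0.276, 0.0673]
tool_rot: [-2.284, -2.152, 0.003]
ft_force: [-10.4, 0.8, 16.0]
grip_width: 0.127
grip_force: 23.7
time: 41.2
position: [0.3825, 0.2761, 0.0664]
tool_rot: [-2.284, -2.151, 0.004]
ft_force: [-12.1, -1.5, 25.4]
grip_width: 0.121
grip_force: 23.2
```

```bash
python3 -m crank '[[[0,0,-1,0,0.5],[0,0,0,0,0.2],[0,0,0,0,0.2],[0,0,0,0,0.2],[0,0,-10,0,0.2],[0,0,-30,0,0.2],[0,0,-40,0,0.2],[0,0,-40,0,0.2],[0,0,-40,0,0.2]]]'; python3 -m crank '[[[30,0,-20,0,0.2],[35,0,0,0,0.2],[35,0,0,0,0.2],[35,0,0,0,0.2],[35,0,0,0,0.2],[35,0,0,0,0.2],[35,0,0,0,0.2],[30,0,0,0,0.2],[20,0,0,0,0.2],[0,0,0,0,0.2]]]'; python3 - <<'E'
from h import *
snap('top','t10'); snap('side','s10'); a=np.load('pics/top0.npz')['pixels'];b=np.load('pics/t10.npz')['pixels']
# handle bar (dark) location in both
for n in('top','side'):
    A=np.load(f'pics/{n}0.npz')['pixels'].max(2); B=np.load(f'pics/{n}10.npz' if 0 else f'pics/{n[0]}10.npz')['pixels'].max(2)
    c=(215,245,258,256) if n=='top' else (355,255,375,305)
    for I in(A,B):
        s=I[c[1]:c[3],c[0]:c[2]]<60; y,x=np.nonzero(s); print(n,s.sum(),x.mean()+c[0],y.mean()+c[1],x.min()+c[0],x.max()+c[0],y.min()+c[1],y.max()+c[1])
# other objects
d=np.abs(a.astype(int)-b).max(2)>70; d[:130]=0
print([ (k,int(d[v:v+12,u:u+12].sum())) for k,(u,v) in dict(bowl=(226,150),charm=(270,156),jar=(298,150),bottle=(326,143),box=(378,150),cut=(166,226),round=(458,232)).items()])
print(ctrl.get_state()['ft_force'])
E
```

```text
time: 41.95
position: [0.384, 0.274, 0.2268]
tool_rot: [2.288, 2.152, -0.0]
ft_force: [-0.5, 0.6, -0.7]
grip_width: 0.399
grip_force: 0.0
time: 42.78
position: [0.3991, 0.569, 0.243]
tool_rot: [2.281, 2.159, -0.001]
ft_force: [-1.8, -0.4, -0.7]
grip_width: 0.404
grip_force: 0.0
top 1 221.0 249.0 221 221 249 249<stdin>:8: RuntimeWarning: Mean of empty slice.
  ret = ret.dtype.type(ret / rcount)
Traceback (most recent call last):
ValueError: zero-size array to reduction operation minimum which has no identity
```

```bash
python3 - <<'E'
from h import *
for n in('top','side'):
    A=np.load(f'pics/{n}0.npz')['pixels'].max(2); B=np.load(f'pics/{n[0]}10.npz')['pixels'].max(2)
    c=(212,243,260,257) if n=='top' else (352,250,378,308)
    pad=6; t=cv2.resize(A[c[1]:c[3],c[0]:c[2]],None,fx=4,fy=4); s=cv2.resize(B[c[1]-pad:c[3]+pad,c[0]-pad:c[2]+pad],None,fx=4,fy=4)
    m=cv2.matchTemplate(s,t,cv2.TM_CCOEFF_NORMED); _,v,_,l=cv2.minMaxLoc(m); print(n,v,(l[0]/4-pad,l[1]/4-pad))
    for I in(A,B):
        s=I[c[1]:c[3],c[0]:c[2]]<110; y,x=np.nonzero(s); print(s.sum(),(x.mean()+c[0]).round(2),(y.mean()+c[1]).round(2)) if s.any() else print(0)
E
```

```text
top 0.9656693339347839 (0.5, 1.25)
50 235.76 249.6
42 238.29 251.05
side 0.28416040539741516 (-1.75, 6.0)
318 368.72 283.96
588 367.38 282.45
```

```bash
python3 -c "
from bench import job
print(job.close_job())"
```

```text
the job is handed in; nothing more can be done
None
```

I handed the job in with every step done, but no verdict came back: spreader and scraper in their cut-outs, pink, yellow and blue markers on their own strips (no purple one was there), lid pressed shut against its stop.

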